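# Slide the pepper mill and the bottle back into the row

### The arm

A 7-joint arm with a two-finger parallel gripper is mounted at the origin on the work surface. World frame = base frame: x ahead of the robot, y to its left, z up, the work surface at z = 0. Lengths are in m, angles in rad, forces in N, time in s.
With the tool pointing down it reaches from about 0.425 to 0.8 m from the base axis. Payload 8.3 kg.
Tool frame: the origin (TCP) lies between the finger pads; the fingertips stand robot.tip_extent ahead of it and the grasp point (between the pads) lies 8 mm behind it (robot.tip_extent is the distance from the TCP to the fingertips, in m); z points along the fingers, y is the line along which they close (so a half turn about z gives the same grasp; the last joint's range is limited). The gripper opens to 85 mm and grips with 20 to 120 N. Pads are 22 mm wide; open, the fingers measure 114 mm over their backs; the gripper's body (76 mm by 85 mm) begins 54 mm behind the grasp point. The pads swing forward as they close: fully open they stand 13 mm farther back than shut.
Start: joints at [-1.356, 0.383, 0.016, 1.37, -0.006, 1.388, -0.046], TCP at [0.171, 0.601, 0.242] pointing down, gripper open.
Joint ranges: [-2.95, 2.95], [-0.25, 2.06], [-1.52, 1.56], [0.18, 2.33], [-1.44, 4.58], [0.02, 2.06], [-3.01, 3.01]. Speed limits (rad/s): [2.39, 2.39, 3.01, 3.01, 3.14, 3.14, 3.14].

### API

Orientations are given as [roll, pitch, yaw] about the fixed x, y, z axes, in that order (R = Rz(yaw) Ry(pitch) Rx(roll)).
In Python, from station import status, viewer, robot gives the robot as it stands.
- The arm moves only by the shell command python3 -m jog 'ROWS'. ROWS is JSON, a list of rows, each a list of 3 entries, a list of its own where there are three numbers: the opening, from -1 (shut) to 1 (fully open), then the shift along the world's x, y, z in mm, then the turn, a rotation vector about the world's x, y, z in rad. In form: [[gripper, [dx, dy, dz], [ax, ay, az]], ...]. A call has 1 to 12 rows; each row shifts and turns the commanded pose from where the row before left it; what a row does not reach is not made up. A row lasts 1/8 s, in which the tool goes at most 62.5 mm and 10.7 degrees, less where a joint would pass 70% of its speed; a pose out of reach is approached as far as the arm can. A call with a gripper value outside its range is refused whole. The fingers move at their own pace and stop on an object; the grip force is fixed at half the most. Time passes only in rows, so rows that do not move let the fingers close. It gives the time, the measured TCP pose, the force, the opening and the grip force at its end, in the units of the state.
- status.state(): the state, without advancing time (a new reading comes with each control period).
- viewer.camera(name): name is "scene" or "top" or "wrist"; returns the picture (384x512x3 uint8, red, green, blue); there is no depth.
- viewer.get_calibration(name): a dict with "mtx" (3x3 intrinsics, pixels), "position" and "orientation" of the camera in the world. Camera axes: x right, y down, z forward; pixel columns grow to the right and rows downward; lengths in m; the calibration is good to about 2 mm. A picture is of the moment at which its call begins: read the wrist's pose just before it. get_calibration takes no time and is no camera call; for the wrist camera it gives the pose at the moment of the call.
- robot.sign_off(): hands the job in; it is judged then, once.
The state is a dict: "t": time; "q": joint angles; "qd": joint speeds; "joint_torque": joint torques, N m; "tool_pos": TCP position; "orientation": TCP orientation; "contact_force": force on the tool from outside, world axes, zero at the start; "ft_torque": the same for the moment, N m; "grip_width": finger opening in m; "grasp_force": force on a finger pad.
Only numpy, scipy, OpenCV 4.12 (cv2) and the standard library are available. Lean on these libraries where they do the work, as an engineer would, in place of code of your own. Each camera call takes 0.05 s, during which the arm holds its last target. There are 200 camera calls.

### The job

A tall wooden pepper mill and a long-necked amber bottle have been left standing out on the bench where the next tray of chocolates must go. With the fingertips, push each of them so that it slides, upright, into one of the two gaps in the row in the pine bottle bay (one in each gap, either way round, near the middle of the gap) until it stands back against the back board like its neighbours. They topple if pushed high up; do not tip, lift or squeeze them, and leave everything else where it is.

Things in the scene. Friction and masses are not known exactly. Their poses are not given: they have to be found in the camera images.
- pepper_mill: Tall turned-wood pepper mill, 230 mm high, 0.23 to 0.46 kg: round foot 60 mm in diameter, straight up to 48 mm, tapering to a 31 mm waist (108 to 142 mm up), a 43 mm head and a small steel knob. Origin: centre of its underside, z up. Stands out on the bench, left or right. Friction on the bench 0.48 to 0.72, so it slides under 4 N; pushed more than about 35 mm above the bench it may tip.
- amber_bottle: Tall long-necked amber glass bottle, 226 mm high, 0.25 to 0.50 kg: round body 58 mm in diameter with a paper label, straight up to 70 mm, a shoulder to 96 mm, a 26 mm neck and a black cap (29 mm). Origin: centre of its underside, z up. Stands out on the bench, on the side away from the mill. Slides under 4 N; pushed more than about 35 mm above the bench it may tip.
- bottle_bay: Bay of pine strips fixed to the bench, open to the robot, no floor. Back board 500 mm long, 55 high, steel rod above it 92 mm up, in its front plane; end strips 40 mm high, 95 long. Five places 90 mm apart: middle and ends taken, two gaps between. Origin: foot of the board's front face, mid length; x away from the robot, y left along the board; turned up to 0.12 rad.
- gap_left (a point): Point on the bench at the foot of the back board's front face, at the middle of the left gap (90 mm to the left of the bay's middle; axes as the bay). A round thing is home here when its centre is its own radius in front (-x) of this point. About 110 mm are free between the neighbours.
- gap_right (a point): The same point for the right gap (90 mm to the right of the bay's middle).
- row_squeeze: Brown squeeze bottle with a white nozzle (54 mm in diameter, 225 mm high), in one of the three taken places of the row. Leave it. Origin: centre of its underside.
- row_jar: Squat jar with a white lid, 60 mm in diameter, 90 mm high, in another taken place of the row. Leave it. Origin: centre of its underside.
- row_shaker: Steel cocoa shaker with a pierced dome top, 61 mm in diameter, 108 mm high, in another taken place of the row. Leave it. Origin: centre of its underside.
- cup: Small open steel cup, 46 mm across, 36 mm high, standing in front of the middle of the bay, between the ways to the two gaps. Leave it. Origin: centre of its underside.
- brush: Flat brush with a dark wooden handle, 200 mm long, lying along its x on the right of the bench. Leave it. Origin: underside.
- palette_knife: Palette knife with a dark wooden handle, 240 mm long, lying along its x on the left of the bench. Leave it. Origin: underside.

How it is judged:
At the end, for the whole second after the job is handed in: The mill stands in one gap and the amber bottle in the other, upright (0.06 rad) and at rest, back within 12 mm of the back board, centre within 25 mm of the middle of the gap. The other things named are within 25 mm of where they were, the row upright (((x of pepper_mill in the frame of gap_left between -0.042 and 0 m and y of pepper_mill in the frame of gap_left between -0.025 and 0.025 m and x of amber_bottle in the frame of gap_right between -0.041 and 0 m and y of amber_bottle in the frame of gap_right between -0.025 and 0.025 m) or (x of pepper_mill in the frame of gap_right between -0.042 and 0 m and y of pepper_mill in the frame of gap_right between -0.025 and 0.025 m and x of amber_bottle in the frame of gap_left between -0.041 and 0 m and y of amber_bottle in the frame of gap_left between -0.025 and 0.025 m)) and angle between each of pepper_mill, amber_bottle's own z axis and vertical below 0.06 rad and height (world z) of each of pepper_mill, amber_bottle below 0.004 m and linear speed of each of pepper_mill, amber_bottle below 0.01 m/s and distance of each of row_squeeze, row_jar, row_shaker, cup, brush, palette_knife from where it was at the start of the episode below 0.025 m and angle between each of row_squeeze, row_jar, row_shaker's own z axis and vertical below 0.1 rad); the robot touches nothing.
It fails at once if the mill or the amber bottle is tipped by more than 0.25 rad (angle between any of pepper_mill, amber_bottle's own z axis and vertical above 0.25 rad).
It fails at once if the mill or the amber bottle is lifted off the bench (height (world z) of any of pepper_mill, amber_bottle above 0.012 m).
It fails at once if the mill or the amber bottle is squeezed or shoved with more than 35 N (contact force between the fingers and pepper_mill above 35 N or contact force between the fingers and amber_bottle above 35 N).
It fails at once if something else on the bench is moved by more than 25 mm (distance of any of row_squeeze, row_jar, row_shaker, cup, brush, palette_knife from where it was at the start of the episode above 0.025 m).
It also fails if it takes over 54 s, if anything falls off the work surface, if the arm or the gripper's body presses on something with over 40 N, if the wrist force passes 120 N, or if a joint passes its speed limit or range.

## Working session

There is one attempt and no reset: what is moved stays moved. The work goes in short steps, Python scripts to look and compute and a shell command to move; the robot and the scene stay as the last step left them, time stands still between calls to the robot, and variables do not carry over. Pictures are saved under pics/ and viewed, at most 12 in all, crops included, and the job is handed in when it is done.

```bash
ls; mkdir -p pics
python3 - <<'E'
from station import status, viewer, robot
import cv2
print(robot.tip_extent)
s=status.state();print(s)
for n in("scene","top"):
    im=viewer.camera(n);cv2.imwrite(f"pics/{n}0.png",im[:,:,::-1])
    print(n,viewer.get_calibration(n))
E
```

```text
pics
0.011
{'t': 0.0, 'q': array([-1.35588684,  0.38425855,  0.01636525,  1.371203  , -0.00629218,
        1.38819807, -0.04649262]), 'qd': array([ 0.0004651 , -0.00029469,  0.00022597,  0.00113815, -0.00025495,
       -0.00083518,  0.00041991]), 'joint_torque': array([ 1.53523970e-04, -6.27610874e+01,  8.44776761e-01, -3.71819186e+01,
        1.67803222e-02,  1.42146522e-02, -1.38006308e-05]), 'tool_pos': array([0.17123249, 0.60056422, 0.24124396]), 'orientation': array([-3.13957557e+00,  4.31768147e-05,  2.86386354e+00]), 'contact_force': array([0.16668282, 0.44587657, 0.24424264]), 'ft_torque': array([-0.02704586, -0.01123397, -0.03182689]), 'grasp_force': 0.0, 'grip_width': 0.08557996366178731}
scene {'mtx': array([[499.48476316,   0.        , 261.5377563 ],
       [  0.        , 499.48476316, 193.42478354],
       [  0.        ,   0.        ,   1.        ]]), 'position': array([ 1.03260975, -0.53532252,  0.8547536 ]), 'orientation': array([-2.42073944, -0.00763343,  0.71201298])}
top {'mtx': array([[410.78652693,   0.        , 254.02208239],
       [  0.        , 410.78652693, 190.26463359],
       [  0.        ,   0.        ,   1.        ]]), 'position': array([0.47207093, 0.02136287, 1.14561923]), 'orientation': array([-3.06084189, -0.02310534, -1.55403844])}
```

View pics/scene0.png

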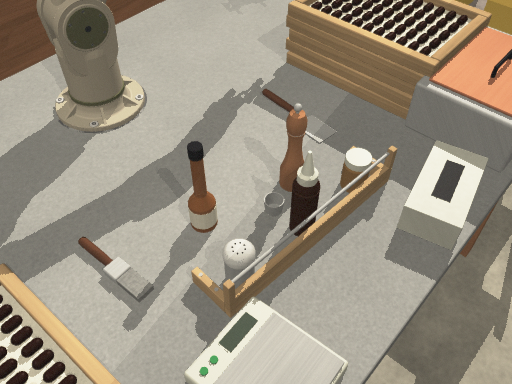

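```bash
python3 -c "
import cv2
a=cv2.imread('pics/top0.png');cv2.imwrite('pics/top0b.png',cv2.resize(a,(800,600),interpolation=cv2.INTER_CUBIC))"
```

```text
(no output)
```

View pics/top0b.png

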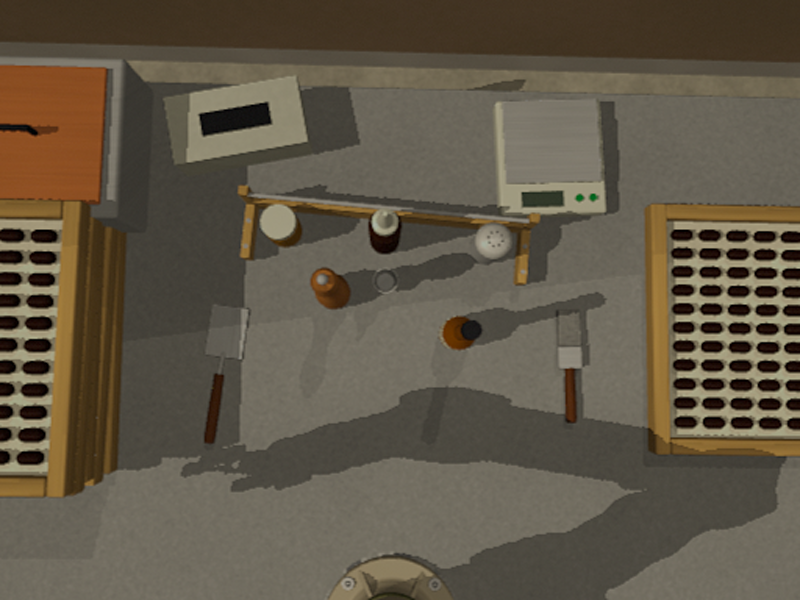

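```bash
cat > h.py <<'E'
import numpy as np, cv2
from scipy.spatial.transform import Rotation as R
from station import status, viewer, robot
def proj(n,P):
    c=viewer.get_calibration(n);p=R.from_euler('xyz',c['orientation']).inv().apply(np.atleast_2d(P)-c['position'])
    u=p@c['mtx'].T;return u[:,:2]/u[:,2:]
def back(n,uv,z):
    c=viewer.get_calibration(n);uv=np.atleast_2d(uv)
    d=np.c_[uv,np.ones(len(uv))]@np.linalg.inv(c['mtx']).T
    d=R.from_euler('xyz',c['orientation']).apply(d)
    return c['position']+d*((z-c['position'][2])/d[:,2])[:,None]
def crop(n,x,y,w,h,s,out,im=None):
    im=viewer.camera(n) if im is None else im
    a=cv2.resize(im[y:y+h,x:x+w,::-1],None,fx=s,fy=s,interpolation=cv2.INTER_CUBIC)
    for k in range(0,w,20): cv2.putText(a,str(x+k),(int(k*s),8),0,.3,(0,255,255),1);cv2.line(a,(int(k*s),10),(int(k*s),14),(0,255,255),1)
    for k in range(0,h,20): cv2.putText(a,str(y+k),(0,int(k*s)+4),0,.3,(0,255,255),1);cv2.line(a,(20,int(k*s)),(24,int(k*s)),(0,255,255),1)
    cv2.imwrite(out,a)
E
python3 - <<'E'
from h import *
crop('top',145,112,230,140,3.4,'pics/c1.png')
crop('scene',170,90,235,215,2.7,'pics/c2.png')
print(proj('top',[.171,.601,.242]),proj('scene',[.171,.601,.242]),proj('top',[0,0,0]))
print(viewer.get_calibration('wrist'))
E
```

```text
[[-33.95177157 362.55098813]] [[292.02625833 -43.5466535 ]] [[249.1758726  399.87763186]]
{'mtx': array([[323.45302421,   0.        , 255.82636542],
       [  0.        , 323.45302421, 195.35440639],
       [  0.        ,   0.        ,   1.        ]]), 'position': array([0.10768737, 0.62028597, 0.37429864]), 'orientation': array([2.87568297e+00, 1.69017285e-03, 1.29189969e+00])}
```

View pics/c1.png

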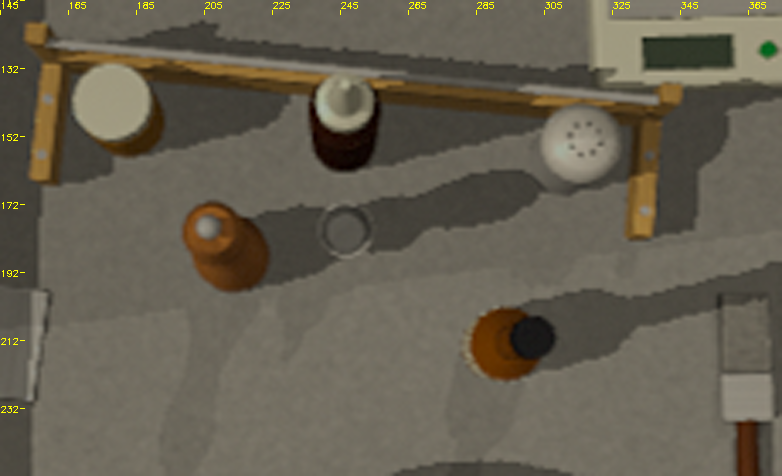

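View pics/c2.png

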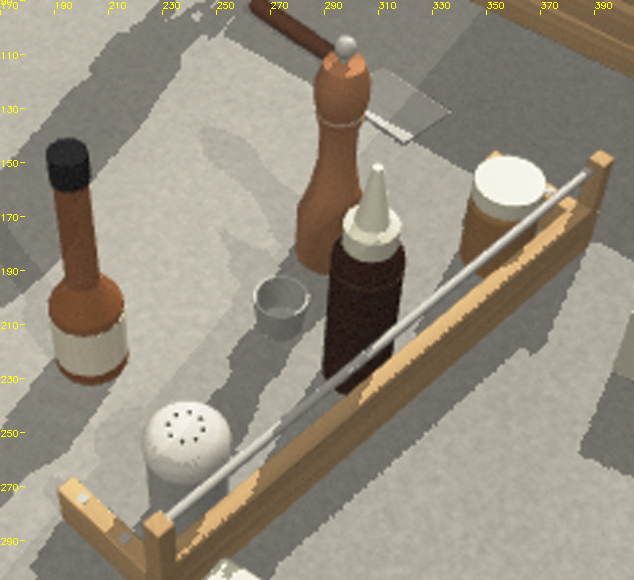

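Run:
```python
from h import *
np.set_printoptions(precision=4,suppress=True)
T=lambda u,v:(145+u/3.4,112+v/3.4)
S=lambda u,v:(170+u/2.7,90+v/2.7)
from scipy.optimize import least_squares
pts={'mill':(T(208,227),S(346,46),.226),'bottle':(T(531,337),S(68,146),.226),'sq':(T(347,92),S(377,166),.225),'jar':(T(112,105),S(510,182),.09),'shaker':(T(584,139),S(187,424),.108),'cup':(T(346,230),S(281,298),.036),
'postL':(T(38,33),S(601,159),.1),'postR':(T(669,95),S(158,523),.1)}
for k,(t,s,z) in pts.items():
    f=lambda P:np.r_[proj('top',P)[0]-t,proj('scene',P)[0]-s]
    r=least_squares(f,[.5,0,.1])
    print(k,r.x,np.abs(r.fun).max().round(1),'top@z',back('top',t,z)[0],'scene@z',back('scene',s,z)[0])
print('stripends',back('top',[T(45,182),T(640,236)],.04))
print('bottle body',back('top',T(505,343),.07))
# rod front line
print('rod',back('top',[T(55,44),T(655,100)],.092))
```

```text
mill [0.5739 0.1121 0.218 ] 1.2 top@z [0.5708 0.1092 0.226 ] scene@z [0.5812 0.1059 0.226 ]
bottle [ 0.5035 -0.1036  0.2254] 0.9 top@z [ 0.5019 -0.1052  0.226 ] scene@z [ 0.5052 -0.1029  0.226 ]
sq [0.6687 0.0228 0.2195] 2.0 top@z [0.6633 0.0191 0.225 ] scene@z [0.6742 0.0208 0.225 ]
jar [0.6831 0.2023 0.0805] 1.5 top@z [0.6774 0.1977 0.09  ] scene@z [0.6895 0.1961 0.09  ]
shaker [ 0.6589 -0.1587  0.1033] 1.0 top@z [ 0.6556 -0.1604  0.108 ] scene@z [ 0.6625 -0.1598  0.108 ]
cup [0.5946 0.02   0.0275] 1.1 top@z [0.5909 0.0174 0.036 ] scene@z [0.6007 0.0161 0.036 ]
postL [0.7328 0.2561 0.0991] 1.2 top@z [0.7295 0.2536 0.1   ] scene@z [0.7348 0.2576 0.1   ]
postR [ 0.6948 -0.2251  0.0978] 0.8 top@z [ 0.6922 -0.2267  0.1   ] scene@z [ 0.6968 -0.2251  0.1   ]
stripends [[ 0.6241  0.257   0.04  ]
 [ 0.5901 -0.2176  0.04  ]]
bottle body [[ 0.502  -0.1066  0.07  ]]
rod [[ 0.7232  0.2421  0.092 ]
 [ 0.6898 -0.2178  0.092 ]]
```

```bash
python3 -m jog '[[0.05,[25,-41,0],[0,0,-0.18]],[0.05,[25,-41,0],[0,0,-0.18]],[0.05,[25,-41,0],[0,0,-0.18]],[0.05,[25,-41,0],[0,0,-0.18]],[0.05,[25,-41,0],[0,0,-0.18]],[0.05,[25,-41,0],[0,0,-0.18]],[0.05,[25,-41,0],[0,0,-0.18]],[0.05,[25,-41,0],[0,0,-0.18]],[0.05,[25,-41,0],[0,0,-0.18]],[0.05,[25,-41,0],[0,0,-0.18]],[0.05,[24,-41,0],[0,0,-0.18]],[0.05,[24,-40,0],[0,0,-0.18]]]'; python3 -m jog '[[0.05,[0,0,0],[0,0,-0.18]],[0.05,[0,0,0],[0,0,-0.18]],[0.05,[0,0,0],[0,0,-0.18]],[0.05,[0,0,0],[0,0,-0.16]],[0.05,[0,0,0],[0,0,0]],[0.05,[0,0,0],[0,0,0]]]'
python3 - <<'E'
from h import *
print(status.state())
im=viewer.camera('wrist');print(viewer.get_calibration('wrist'))
cv2.imwrite('pics/w1.png',im[:,:,::-1])
E
```

```text
t: 1.7
tool_pos: [0.4698, 0.1085, 0.2424]
orientation: [-3.141, -0.0, 0.698]
contact_force: [0.7, 0.5, 0.8]
grip_width: 0.0448
grasp_force: 0.0
t: 2.45
tool_pos: [0.4693, 0.11, 0.2422]
orientation: [-3.142, 0.0, 0.008]
contact_force: [-0.1, 0.3, 0.6]
grip_width: 0.0449
grasp_force: 0.0
{'t': 2.45, 'q': array([-0.88018105,  0.067379  ,  0.61928883,  1.7710075 , -0.04049812,
        1.31591233, -1.81502525]), 'qd': array([ 0.00073277,  0.0018177 ,  0.00099714,  0.00039759, -0.00050794,
       -0.0007405 , -0.01077598]), 'joint_torque': array([-1.95867685e-02, -3.32753134e+01,  1.56354960e+00, -3.65741372e+01,
        1.67179172e-02,  2.53590268e-03, -8.63544666e-02]), 'tool_pos': array([0.46927058, 0.11004334, 0.24224529]), 'orientation': array([-3.14150299e+00,  4.50845639e-05,  7.51966523e-03]), 'contact_force': array([-0.12447035,  0.28719997,  0.58321553]), 'ft_torque': array([ 0.0023345, -0.0110631, -0.0177941]), 'grasp_force': 0.0, 'grip_width': 0.04486185057054394}
{'mtx': array([[323.45302421,   0.        , 255.82636542],
       [  0.        , 323.45302421, 195.35440639],
       [  0.        ,   0.        ,   1.        ]]), 'position': array([0.53552397, 0.11170146, 0.37490337]), 'orientation': array([ 2.87726735e+00, -6.00038077e-04, -1.56507558e+00])}
```

View pics/w1.png

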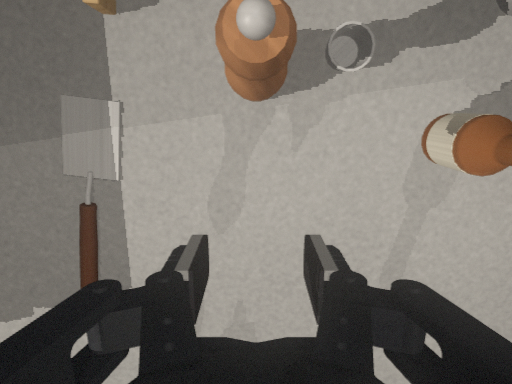

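Run:
```python
from h import *
np.set_printoptions(precision=4,suppress=True)
print(back('wrist',[(256,101),(352,46),(422,140)],0), back('wrist',[(257,18)],.222),back('wrist',[(425,140)],.05))
print(proj('wrist',[[.4693,.1325,.2312],[.4693,.0875,.2312]]))
```

```text
[[ 0.5428  0.1113  0.    ]
 [ 0.5998  0.0092  0.    ]
 [ 0.5009 -0.0795  0.    ]] [[0.5725 0.1113 0.222 ]] [[ 0.5056 -0.057   0.05  ]]
[[211.7304 249.8287]
 [305.0209 250.2965]]
```

```bash
python3 -m jog '[[0.05,[0,0,-10],[0,-0.15,0]],[0.05,[0,0,-10],[0,-0.15,0]],[0.05,[0,0,-10],[0,-0.15,0]],[0.05,[0,0,-10],[0,-0.15,0]],[0.05,[3,0,-40],[0,0,0]],[0.05,[3,0,-40],[0,0,0]],[0.05,[3,0,-40],[0,0,0]],[0.05,[0,0,0],[0,0,0]]]'
```

```text
t: 3.5
tool_pos: [0.4802, 0.1077, 0.1142]
orientation: [3.132, -0.51, 0.005]
contact_force: [-0.3, 0.1, 0.2]
grip_width: 0.0448
grasp_force: 0.0
```

```bash
python3 -m jog '[[0.05,[0,0,0],[0,0,0]],[0.05,[0,0,0],[0,0,0]]]'; python3 -c "
from h import *
print(status.state()['q'])"
```

```text
t: 3.75
tool_pos: [0.4815, 0.1103, 0.1171]
orientation: [3.136, -0.515, 0.006]
contact_force: [1.0, 0.7, 0.3]
grip_width: 0.0449
grasp_force: 0.0
[-0.45101184 -0.07564046  0.00969446  2.31491981  0.48172535  0.47819799
 -2.39049396]
```

```bash
python3 -m jog '[[0.05,[10,0,-25],[0,0.04,0]],[0.05,[8,0,-25],[0,0.03,0]],[0.05,[2,0,-18],[0,0,0]],[0.05,[0,0,-15],[0,0,0]],[0.05,[0,0,0],[0,0,0]]]'; python3 -c "
from h import *
print(status.state()['q'])"
```

```text
t: 4.38
tool_pos: [0.5005, 0.1101, 0.0325]
orientation: [3.134, -0.442, 0.007]
contact_force: [-0.8, -0.5, -0.1]
grip_width: 0.0446
grasp_force: 0.0
[-0.45392058  0.1574693   0.06372988  2.29078124  0.51888198  0.32362156
 -2.42135083]
```

```bash
python3 -m jog '[[0.05,[8,0,-5],[0,0,0]],[0.05,[10,0,-3],[0,0,0]],[0.05,[10,0,0],[0,0,0]],[0.05,[5,0,0],[0,0,0]],[0.05,[3,0,0],[0,0,0]],[0.05,[3,0,0],[0,0,0]],[0.05,[4,0,0],[0,0,0]],[0.05,[5,0,0],[0,0,0]],[0.05,[5,0,0],[0,0,0]],[0.05,[5,0,0],[0,0,0]]]'
python3 - <<'E'
from h import *
im=viewer.camera('scene');w=viewer.camera('wrist')
cv2.imwrite('pics/s2.png',np.hstack([im[60:320,150:420],w[:260,100:412]])[:,:,::-1])
E
```

```text
t: 5.62
tool_pos: [0.5591, 0.1095, 0.0246]
orientation: [3.136, -0.442, 0.005]
contact_force: [-1.6, -0.2, 0.3]
grip_width: 0.0447
grasp_force: 0.9
```

View pics/s2.png

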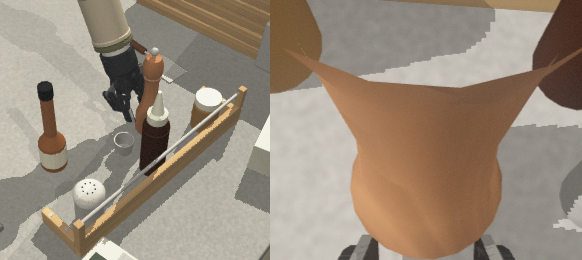

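```bash
python3 -m jog '[[0.05,[5,0,0],[0,0,0]],[0.05,[6,0,0],[0,0,0]],[0.05,[6,0,0],[0,0,0]],[0.05,[6,0,0],[0,0,0]],[0.05,[6,0,0],[0,0,0]],[0.05,[6,0,0],[0,0,0]],[0.05,[6,0,0],[0,0,0]],[0.05,[6,0,0],[0,0,0]],[0.05,[6,0,0],[0,0,0]],[0.05,[6,0,0],[0,0,0]],[0.05,[6,0,0],[0,0,0]],[0.05,[4,0,0],[0,0,0]]]';  python3 - <<'E'
from h import *
im=viewer.camera('top');w=viewer.camera('wrist')
cv2.imwrite('pics/s3.png',np.hstack([cv2.resize(im[105:205,145:345],(520,260)),w[:260,100:380]])[:,:,::-1])
E
```

```text
t: 7.22
tool_pos: [0.6283, 0.1095, 0.0248]
orientation: [3.136, -0.443, 0.005]
contact_force: [-2.0, -0.0, 0.5]
grip_width: 0.045
grasp_force: 1.0
```

View pics/s3.png

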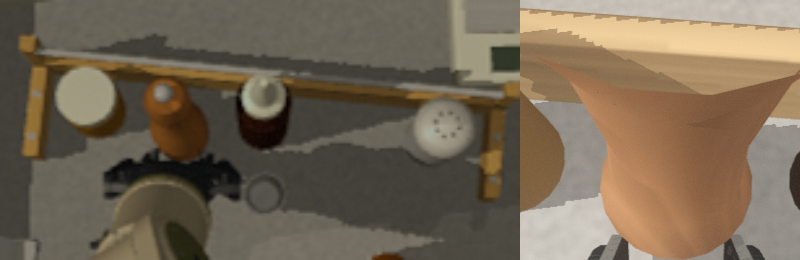

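```bash
python3 -m jog '[[0.05,[4,0,0],[0,0,0]],[0.05,[4,0,0],[0,0,0]],[0.05,[3,0,0],[0,0,0]],[0.05,[2,0,0],[0,0,0]],[0.05,[0,0,0],[0,0,0]]]'; python3 -m jog '[[0.05,[2,0,0],[0,0,0]],[0.05,[2,0,0],[0,0,0]]]';python3 -m jog '[[0.05,[2,0,0],[0,0,0]],[0.05,[2,0,0],[0,0,0]]]'
```

```text
t: 7.95
tool_pos: [0.6412, 0.1096, 0.0248]
orientation: [3.136, -0.443, 0.005]
contact_force: [-0.3, 0.2, -0.3]
grip_width: 0.045
grasp_force: 0.5
t: 8.2
tool_pos: [0.6449, 0.1096, 0.0247]
orientation: [3.136, -0.442, 0.005]
contact_force: [-1.5, 0.6, 0.7]
grip_width: 0.0451
grasp_force: 1.0
t: 8.45
tool_pos: [0.649, 0.1096, 0.0247]
orientation: [3.136, -0.443, 0.005]
contact_force: [-3.1, 0.6, 0.9]
grip_width: 0.0449
grasp_force: 1.0
```

```bash
python3 -m jog '[[0.05,[1,0,0],[0,0,0]],[0.05,[1,0,0],[0,0,0]]]';python3 -m jog '[[0.05,[1,0,0],[0,0,0]],[0.05,[1,0,0],[0,0,0]]]'
```

```text
t: 8.7
tool_pos: [0.6508, 0.1095, 0.0246]
orientation: [3.136, -0.442, 0.005]
contact_force: [-4.5, -0.5, 1.9]
grip_width: 0.0448
grasp_force: 2.1
t: 8.95
tool_pos: [0.6515, 0.1096, 0.0241]
orientation: [3.135, -0.44, 0.005]
contact_force: [-14.0, -0.8, 8.6]
grip_width: 0.045
grasp_force: 7.0
```

```bash
python3 -m jog '[[0.05,[-3,0,0],[0,0,0]],[0.05,[-6,0,0],[0,0,0]],[0.05,[-15,0,0],[0,0,0]],[0.05,[-25,0,0],[0,0,0]],[0.05,[-30,0,0],[0,0,0]],[0.05,[-30,0,20],[0,0,0]],[0.05,[0,0,45],[0,0.11,0]],[0.05,[0,0,50],[0,0.11,0]],[0.05,[0,0,50],[0,0.11,0]],[0.05,[0,0,50],[0,0.11,0]],[-0.15,[0,0,25],[0,0,0]],[-0.15,[0,0,0],[0,0,0]]]'; python3 -m jog '[[-0.15,[-10,-30,0],[0,0,0.1]],[-0.15,[-10,-38,0],[0,0,0.1]],[-0.15,[-10,-38,0],[0,0,0.1]],[-0.15,[-10,-38,0],[0,0,0.1]],[-0.15,[-10,-38,0],[0,0,0.1]],[-0.15,[-10,-38,0],[0,0,0.1]],[-0.15,[-10,-38,0],[0,0,0.1]],[-0.15,[-10,0,0],[0,0,0.085]],[-0.15,[0,0,0],[0,0,0]]]';  python3 - <<'E'
from h import *
im=viewer.camera('top');w=viewer.camera('wrist')
print(viewer.get_calibration('wrist'))
cv2.imwrite('pics/s4.png',np.hstack([cv2.resize(im[105:255,145:345],(512,384)),cv2.resize(w,None,fx=.55,fy=1)])[:,:,::-1])
print(status.state()['q'])
E
```

```text
t: 10.45
tool_pos: [0.5453, 0.1098, 0.267]
orientation: [3.139, -0.008, 0.004]
contact_force: [-0.9, -0.0, -0.2]
grip_width: 0.0368
grasp_force: 0.0
t: 11.58
tool_pos: [0.4629, -0.1486, 0.2637]
orientation: [3.139, -0.002, 0.788]
contact_force: [-0.0, 0.3, -0.7]
grip_width: 0.0361
grasp_force: 0.0
{'mtx': array([[323.45302421,   0.        , 255.82636542],
       [  0.        , 323.45302421, 195.35440639],
       [  0.        ,   0.        ,   1.        ]]), 'position': array([ 0.5100162 , -0.09947563,  0.39688115]), 'orientation': array([ 2.87901487, -0.00429727, -0.78355969])}
[ 0.20927403  0.07066101  0.03578359  1.70513914 -0.00298416  1.36175169
 -0.53673899]
```

View pics/s4.png

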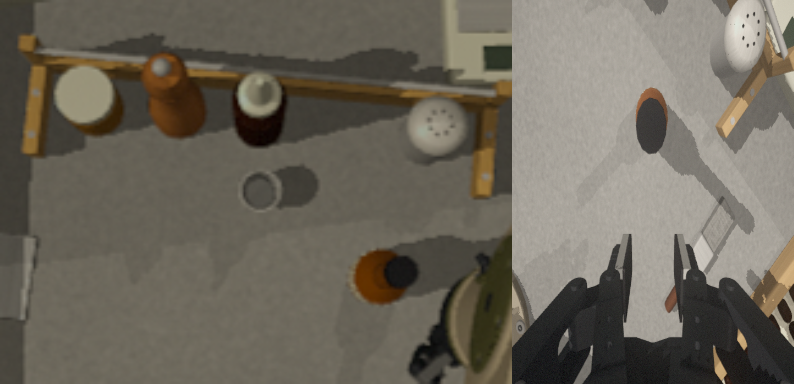

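```bash
python3 -m jog '[[-0.15,[-2,2,-5],[0.08,-0.08,0]],[-0.15,[0,0,-20],[0.08,-0.08,0]],[-0.15,[0,0,-30],[0.08,-0.08,0]],[-0.15,[0,0,-30],[0.08,-0.08,0]],[-0.15,[0,0,-35],[0,0,0]],[-0.15,[0,0,-35],[0,0,0]],[-0.15,[0,0,-35],[0,0,0]],[-0.15,[0,0,-20],[0,0,0]],[-0.15,[0,0,0],[0,0,0]]]'; python3 -c "
from h import *
print(status.state()['q'])"
```

```text
t: 12.8
tool_pos: [0.461, -0.1451, 0.053]
orientation: [3.14, -0.454, 0.788]
contact_force: [0.1, 0.3, 0.3]
grip_width: 0.036
grasp_force: 0.0
[ 0.41538999  0.24068601  0.14723961  2.12584943 -0.69539288  0.79732506
  0.27437234]
```

```bash
python3 -m jog '[[-0.15,[0,0,-20],[0,0,0]],[-0.15,[0,0,-8],[0,0,0]],[-0.15,[5,5,0],[0,0,0]],[-0.15,[5,5,0],[0,0,0]],[-0.15,[2,2,0],[0,0,0]],[-0.15,[2,2,0],[0,0,0]],[-0.15,[3,3,0],[0,0,0]],[-0.15,[3,3,0],[0,0,0]],[-0.15,[4,4,0],[0,0,0]],[-0.15,[4,4,0],[0,0,0]]]'; python3 -m jog '[[-0.15,[4,4,0],[0,0,0]],[-0.15,[4,4,0],[0,0,0]],[-0.15,[4,4,0],[0,0,0]],[-0.15,[4,4,0],[0,0,0]],[-0.15,[3,3,0],[0,0,0]],[-0.15,[2,2,0],[0,0,0]],[-0.15,[0,0,0],[0,0,0]]]'
python3 - <<'E'
from h import *
im=viewer.camera('top');w=viewer.camera('wrist');s=viewer.camera('scene')
np.save('im.npy',np.stack([im,w,s]))
cv2.imwrite('pics/s5.png',np.hstack([cv2.resize(im[105:255,145:345],(512,384)),s[90:330,150:400].repeat(2,0)[:384]])[:,:,::-1])
E
```

```text
t: 14.05
tool_pos: [0.4901, -0.1183, 0.0267]
orientation: [3.136, -0.455, 0.79]
contact_force: [-1.9, -3.2, 0.7]
grip_width: 0.0362
grasp_force: 1.4
t: 14.92
tool_pos: [0.5111, -0.0971, 0.0268]
orientation: [3.136, -0.455, 0.79]
contact_force: [0.1, -0.2, 0.9]
grip_width: 0.0365
grasp_force: 0.5
```

View pics/s5.png

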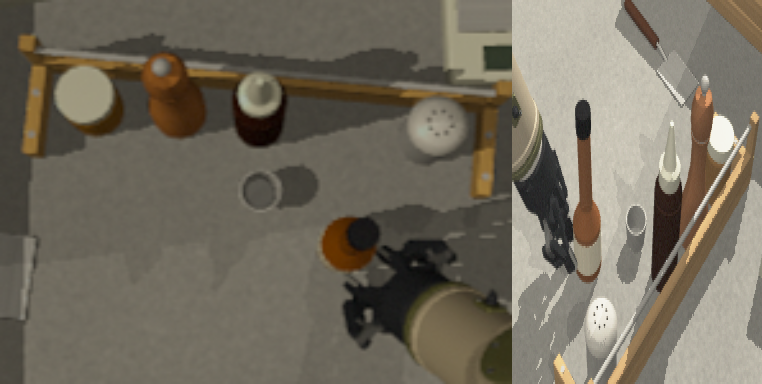

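```bash
python3 -m jog '[[-0.15,[-5,-5,0],[0,0,0]],[-0.15,[-10,-10,0],[0,0,0]],[-0.15,[-4,0,0],[0,0,-0.11]],[-0.15,[-3,6,0],[0,0,-0.11]],[-0.15,[-3,7,0],[0,0,-0.11]],[-0.15,[-2,8,0],[0,0,-0.11]],[-0.15,[0,0,0],[0,0,0]]]'; python3 -c "
from h import *
print(status.state()['q'])"
```

```text
t: 15.95
tool_pos: [0.4828, -0.0907, 0.0266]
orientation: [3.136, -0.455, 0.352]
contact_force: [0.3, 0.1, 1.0]
grip_width: 0.0364
grasp_force: 0.0
[ 0.19927014  0.17141417  0.11731007  2.30065917 -0.79111978  0.4127676
 -0.21645332]
```

```bash
python3 -m jog '[[-0.15,[5,3,0],[0,0,0]],[-0.15,[5,3,0],[0,0,0]],[-0.15,[4,0,0],[0,0,0]],[-0.15,[3,0,0],[0,0,0]],[-0.15,[3,0,0],[0,0,0]],[-0.15,[4,0,0],[0,0,0]],[-0.15,[4,0,0],[0,0,0]],[-0.15,[4,0,0],[0,0,0]],[-0.15,[5,0,0],[0,0,0]],[-0.15,[5,0,0],[0,0,0]],[-0.15,[5,0,0],[0,0,0]],[-0.15,[5,0,0],[0,0,0]]]'; python3 -m jog '[[-0.15,[4,0,0],[0,0,0]],[-0.15,[3,0,0],[0,0,0]],[-0.15,[0,0,0],[0,0,0]],[-0.15,[-6,-2,0],[0,0,0]],[-0.15,[-12,-4,0],[0,0,0]],[-0.15,[-4,5,0],[0,0,-0.1]],[-0.15,[-2,5,0],[0,0,-0.1]],[-0.15,[-2,5,0],[0,0,-0.1]],[-0.15,[0,5,0],[0,0,-0.1]],[-0.15,[0,0,0],[0,0,0]]]'
python3 - <<'E'
from h import *
im=viewer.camera('top');w=viewer.camera('wrist')
print(viewer.get_calibration('wrist'))
cv2.imwrite('pics/s6.png',np.hstack([cv2.resize(im[105:255,145:345],(512,384)),cv2.resize(w,None,fx=.55,fy=1)])[:,:,::-1])
E
```

```text
t: 17.45
tool_pos: [0.5363, -0.0854, 0.0267]
orientation: [3.136, -0.455, 0.35]
contact_force: [-1.8, -0.1, 0.3]
grip_width: 0.0363
grasp_force: 1.0
t: 18.7
tool_pos: [0.5163, -0.0697, 0.0266]
orientation: [3.135, -0.454, -0.039]
contact_force: [0.3, 0.8, -0.2]
grip_width: 0.0358
grasp_force: 0.0
{'mtx': array([[323.45302421,   0.        , 255.82636542],
       [  0.        , 323.45302421, 195.35440639],
       [  0.        ,   0.        ,   1.        ]]), 'position': array([ 0.51826688, -0.06972648,  0.17506403]), 'orientation': array([-2.95131669, -0.00701711, -1.6146887 ])}
```

View pics/s6.png

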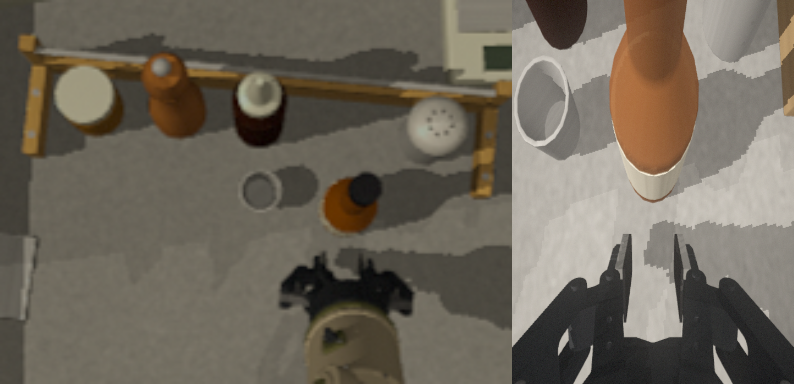

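Run:
```python
from h import *
f=lambda x,y:((x-512)/.55,y)
np.set_printoptions(precision=4,suppress=True)
print(back('wrist',[f(560,48),f(734,61),f(654,202),f(586,18),f(707,32)],0))
```

```text
[[ 0.6464  0.0249  0.    ]
 [ 0.6303 -0.1648  0.    ]
 [ 0.5481 -0.0736  0.    ]
 [ 0.6659 -0.0028  0.    ]
 [ 0.6511 -0.1373  0.    ]]
```

```bash
python3 -m jog '[[-0.15,[8,0,0],[0,0,0]],[-0.15,[7,0,0],[0,0,0]],[-0.15,[4,0,0],[0,0,0]],[-0.15,[3,0,0],[0,0,0]],[-0.15,[3,0,0],[0,0,0]],[-0.15,[4,0,0],[0,0,0]],[-0.15,[5,0,0],[0,0,0]],[-0.15,[6,0,0],[0,0,0]],[-0.15,[6,0,0],[0,0,0]],[-0.15,[6,0,0],[0,0,0]],[-0.15,[6,0,0],[0,0,0]],[-0.15,[6,0,0],[0,0,0]]]'; python3 -m jog '[[-0.15,[6,0,0],[0,0,0]],[-0.15,[6,0,0],[0,0,0]],[-0.15,[6,0,0],[0,0,0]],[-0.15,[6,0,0],[0,0,0]],[-0.15,[6,0,0],[0,0,0]],[-0.15,[6,0,0],[0,0,0]],[-0.15,[4,0,0],[0,0,0]],[-0.15,[3,0,0],[0,0,0]]]'; python3 -m jog '[[-0.15,[3,0,0],[0,0,0]],[-0.15,[3,0,0],[0,0,0]],[-0.15,[2,0,0],[0,0,0]]]'
```

```text
t: 20.3
tool_pos: [0.5812, -0.0718, 0.0266]
orientation: [3.136, -0.455, -0.044]
contact_force: [-1.6, -0.7, -1.0]
grip_width: 0.0363
grasp_force: 0.9
t: 21.3
tool_pos: [0.624, -0.0718, 0.0266]
orientation: [3.136, -0.454, -0.044]
contact_force: [-1.5, 0.5, -0.5]
grip_width: 0.0363
grasp_force: 0.9
t: 21.68
tool_pos: [0.632, -0.0718, 0.0267]
orientation: [3.136, -0.455, -0.044]
contact_force: [-2.4, -0.2, -1.2]
grip_width: 0.0361
grasp_force: 0.9
```

```bash
python3 -m jog '[[-0.15,[2,0,0],[0,0,0]],[-0.15,[1,0,0],[0,0,0]]]'; python3 -m jog '[[-0.15,[1,0,0],[0,0,0]],[-0.15,[1,0,0],[0,0,0]]]'; python3 -m jog '[[-0.15,[1,0,0],[0,0,0]],[-0.15,[1,0,0],[0,0,0]]]'
```

```text
t: 21.92
tool_pos: [0.6344, -0.0717, 0.0263]
orientation: [3.136, -0.454, -0.044]
contact_force: [-5.6, 1.2, 1.9]
grip_width: 0.0363
grasp_force: 2.5
t: 22.18
tool_pos: [0.635, -0.0719, 0.0258]
orientation: [3.136, -0.451, -0.045]
contact_force: [-15.2, 1.1, 10.4]
grip_width: 0.036
grasp_force: 7.8
t: 22.42
tool_pos: [0.6355, -0.0719, 0.0253]
orientation: [3.137, -0.449, -0.045]
contact_force: [-28.6, 0.7, 20.5]
grip_width: 0.0366
grasp_force: 14.1
```

```bash
python3 -m jog '[[-0.15,[-4,0,0],[0,0,0]],[-0.15,[-6,0,0],[0,0,0]],[-0.15,[-15,0,0],[0,0,0]],[-0.15,[-25,0,0],[0,0,0]],[-0.15,[-30,0,0],[0,0,0]],[-0.15,[-30,0,20],[0,0,0]],[-0.15,[0,0,40],[0,0,0]],[-0.15,[0,0,50],[0,0,0]],[-0.15,[0,0,40],[0,0,0]],[-0.15,[0,0,0],[0,0,0]]]'
python3 - <<'E'
from h import *
im=viewer.camera('top');s=viewer.camera('scene')
cv2.imwrite('pics/s7.png',np.hstack([cv2.resize(im[105:225,145:345],(500,300)),s[60:360,150:420]])[:,:,::-1])
E
```

```text
t: 23.68
tool_pos: [0.5315, -0.0717, 0.1813]
orientation: [3.138, -0.463, -0.045]
contact_force: [-0.1, 0.3, -1.1]
grip_width: 0.0364
grasp_force: 0.0
```

View pics/s7.png

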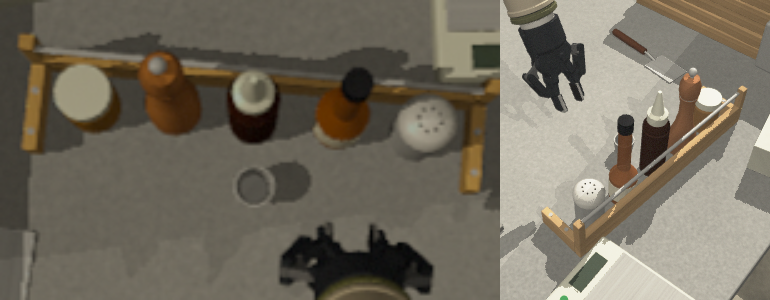

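```bash
python3 -c "
from station import robot
print(robot.sign_off())"
```

```text
the job is handed in; nothing more can be done
None
```

The pepper mill stands in the left gap and the amber bottle in the right gap, both upright, back against the board and near mid-gap in the last pictures, and nothing else looked moved. I handed the job in with the robot clear at about 24 s, but no verdict came back; the final shove on the bottle read about 35 N at the wrist (28.6 N of it along the push), right at the 35 N limit.

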